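Tip the neck rest over and push it against the bench batten

ROBOT

A 6-joint arm with a two-finger parallel gripper is mounted at the origin on the work surface. World frame = base frame: x ahead of the robot, y to its left, z up, the work surface at z = 0. Lengths are in m, angles in rad, forces in N, time in s.
With the tool pointing down it reaches from about 0.35 to 0.775 m from the base axis. Payload 5.5 kg.
Tool frame: the origin (TCP) lies between the finger pads; the fingertips stand 17 mm ahead of it and the grasp point (between the pads) lies 2 mm behind it (env.finger_overhang is the distance from the TCP to the fingertips, in m); z points along the fingers, y is the line along which they close (so a half turn about z gives the same grasp; the last joint's range is limited). The gripper opens to 85 mm and grips with 20 to 120 N. Pads are 22 mm wide; open, the fingers measure 114 mm over their backs; the gripper's body (76 mm by 85 mm) begins 54 mm behind the grasp point. The pads swing forward as they close: fully open they stand 13 mm farther back than shut.
Start: joints at [-1.301, 0.313, 0.046, 1.304, 0, 1.431], TCP at [0.229, -0.527, 0.248] pointing down, gripper open.
Joint ranges: [-2.76, 2.76], [-0.86, 1.69], [-1.03, 1.26], [-2.2, 2.34], [-1.47, 1.5], [-3.14, 3.14]. Speed limits (rad/s): [2.57, 2.57, 3.14, 3.14, 3.14, 3.14].

INTERFACE

Orientations are given as a unit quaternion [w, x, y, z].
In Python, from workcell import env gives the robot as it stands. The module is installed in compiled form; this text tells all that it offers.
- The arm moves only by the shell command python3 -m pendant 'ROWS' [FORCE]. ROWS is JSON, a list of rows, each a list of 5 numbers: the gripper's target within -1 to 1 (fully open at 1, half-way at 0, shut at -1), then the shift along the tool's x, y, z in m, then the turn about the tool's z in rad. A call has 1 to 8 rows; each row shifts and turns the commanded pose from where the row before left it, along the tool's axes as they then stand; what a row does not reach is not made up. A row lasts 1/8 s, in which the tool goes at most 62.5 mm and 10.7 degrees, less where a joint would pass 70% of its speed; a pose out of reach is approached as far as the arm can. A call with a gripper value outside its range is refused whole. The fingers move at their own pace and stop on an object; FORCE is the grip in N (left out, the last holds). Time passes only in rows, so rows that do not move let the fingers close. It gives the time, the measured TCP pose, the force, the opening and the grip force at its end, in the units of the state.
- env.get_state(): the state, without advancing time (a new reading comes with each control period).
- env.read_camera(name): name is "side" or "top"; returns the picture (420x560x3 uint8, red, green, blue); there is no depth.
- env.calibration(name): a dict with "K" (3x3 intrinsics, pixels), "distortion" ([k1, k2, p1, p2, k3] as OpenCV has them; the pictures are not rectified), "T" (4x4, takes a point from camera to world coordinates). Camera axes: x right, y down, z forward; pixel columns grow to the right and rows downward; lengths in m; the calibration is good to about 2 mm. A picture is of the moment at which its call begins. calibration takes no time and is no camera call.
- env.hand_in(): hands the job in; it is judged then, once.
Trained networks look in the newest picture that a camera, given by its name, has taken for a name from the list of things; names that differ only in an ending like _2 or _b are one class to them, and where a whole thing is asked for, a point or a joint stands for the part that bears it (a point fixed in the world has none). Each returns a list of dicts, best first, with "score" (0 to 1); they miss things now and then, are a little off and sometimes report something else, mostly with a low value. They report only what shows in the picture. A call takes as long as a camera call.
- env.recognise(camera, label): "centre" ([column, row] in pixels, amid what is visible of it).
The state is a dict: "clock": time; "joint_pos": joint angles; "qvel": joint speeds; "tau": joint torques, N m; "tcp_pos": TCP position; "orientation": TCP orientation; "wrist_force": force on the tool from outside, world axes, zero at the start; "ft_torque": the same for the moment, N m; "finger_gap": finger opening in m; "grip_force": force on a finger pad.
Only numpy, scipy, OpenCV 4.12 (cv2) and the standard library are available. Lean on these libraries where they do the work, as an engineer would, in place of code of your own. Each camera call takes 0.05 s, during which the arm holds its last target. There are 200 camera calls.

TASK

Two wooden blocks of the same size stand on end on the luthier's bench; one of them is the neck rest, which has a padded scoop in one side. By pushing with the fingers, never lifting it, tip the neck rest over so that it lies with its scoop facing up, then push it along the bench until its long side lies flat against the wooden batten, ready for an instrument neck. Leave the plain block, bottle, jar and screwdriver as they are.

Things in the scene. Friction and masses are not known exactly. Their poses are not given: they have to be found in the camera images.
- neck_rest: The neck rest: loose brown wooden block 70 x 60 x 150 mm (x, y, z), 0.2 to 0.45 kg, standing on one end at the start, z up. Origin: centre of that end; spans x -35..35, y -30..30, z 0..150 mm. +x is the scooped side, at first facing the robot's left (+y) within 15 degrees; -x is the flat underside in use, with free bench before it to fall on. Leant over 25 degrees it falls by itself.
- rest_top (a point): Centre of the neck rest's other end, uppermost at the start: 150 mm from neck_rest's origin along z; same axes. When the rest lies as wanted, x points up, z is level along its length, this point and the origin are both 35 mm above the bench, and the rest is 70 mm high and 60 mm wide.
- rest_horn (a point): Middle of the flat face of the upper horn on the scooped side, at x 35, y 0, z 134 mm of neck_rest; same axes. The scoop is a U with a grey padded bottom, 26 mm deep and 82 mm long, right across the width between two horns (z 0..32 and z 118..150 mm). Pushed here towards -x the rest tips rather than slides.
- plain_block: The bystander block: same brown wood and same outer size (70 x 60 x 150 mm) but solid with plain flat sides and no scoop; loose, standing on end, origin at the centre of its underside, z up. It and the neck rest may stand in either of two places, some 300 mm apart in y.
- batten: Bench stop: a pale straight wooden batten fixed to the bench, 30 mm wide (x), 560 mm long (y), 25 mm high, beyond the blocks as seen from the robot. Origin: centre of its underside; its x points away from the robot, within 6 degrees.
- batten_face (a point): Middle of the lower edge of the batten's robot-side face, at bench height; axes as the batten's: the face is the plane x = 0 here, it looks to -x, and runs 280 mm either way along y.
- glue_bottle: Bystander: upright white glue bottle, 54 mm diameter, 150 mm high, loose; origin at the centre of its underside.
- parts_jar: Bystander: upright amber glass jar with steel cap, 60 mm diameter, 70 mm high, loose; origin at the centre of its underside.
- screwdriver: Bystander: screwdriver lying on the bench beyond the batten, about 200 mm long, roughly parallel to it; loose.

How it is judged:
On the way, in this order (a step that is already met when the one before it is completed fails the run):
1. the neck rest lies on its flat underside, scoop up, at rest (angle between neck_rest's own x axis and vertical below 0.1 rad and height (world z) of each of neck_rest, rest_top below 0.042 m and linear speed of neck_rest below 0.02 m/s and angular speed of neck_rest below 0.15 rad/s), for 0.2 s.
2. its long side lies flat against the batten (angle between neck_rest's own x axis and vertical below 0.1 rad and height (world z) of each of neck_rest, rest_top below 0.042 m and x of neck_rest in the frame of batten_face between -0.035 and -0.024 m and y of neck_rest in the frame of batten_face between -0.3 and 0.3 m and x of rest_top in the frame of batten_face between -0.035 and -0.024 m and y of rest_top in the frame of batten_face between -0.3 and 0.3 m), for 0.2 s.
At the end, for the whole second after the job is handed in: The neck rest lies on its flat underside with the scoop up (within 6 degrees), at rest, with one long side against the batten's robot-side face: both ends of that side within 5 mm of the face and within the batten's length; the plain block still stands within 25 mm of its place (all of step 2 and linear speed of neck_rest below 0.02 m/s and angular speed of neck_rest below 0.15 rad/s and angle between plain_block's own z axis and vertical below 0.1 rad and distance of plain_block from where it was at the start of the episode below 0.025 m); the robot touches nothing.
It fails at once if the neck rest is lifted off the bench (its foot end above 50 mm, or its top end above 175 mm, to their centres) (height (world z) of neck_rest above 0.05 m or height (world z) of rest_top above 0.175 m).
It fails at once if the plain block is moved over 25 mm or tipped (distance of plain_block from where it was at the start of the episode above 0.025 m or angle between plain_block's own z axis and vertical above 0.3 rad).
It fails at once if the glue bottle is moved over 25 mm or tipped (distance of glue_bottle from where it was at the start of the episode above 0.025 m or angle between glue_bottle's own z axis and vertical above 0.3 rad).
It fails at once if the parts jar is moved over 25 mm or tipped (distance of parts_jar from where it was at the start of the episode above 0.025 m or angle between parts_jar's own z axis and vertical above 0.3 rad).
It fails at once if the screwdriver is moved over 25 mm (distance of screwdriver from where it was at the start of the episode above 0.025 m).
It also fails if it takes over 59 s, if anything falls off the work surface, if the arm or the gripper's body presses on something with over 40 N, if the wrist force passes 120 N, or if a joint passes its speed limit or range.

## Working session

There is one attempt and no reset: what is moved stays moved. The work goes in short steps, Python scripts to look and compute and a shell command to move; the robot and the scene stay as the last step left them, time stands still between calls to the robot, and variables do not carry over. Pictures are saved under pics/ and viewed, at most 10 in all, crops included, and the job is handed in when it is done.

```bash
mkdir -p pics; cat > h.py <<'E'
import numpy as np, cv2
from workcell import env
def ray(cam,px):
    c=env.calibration(cam);K=np.array(c["K"],float);d=np.array(c["distortion"],float);T=np.array(c["T"],float)
    u=cv2.undistortPoints(np.array([[px]],float),K,d)[0,0]
    return T[:3,3],T[:3,:3]@np.array([u[0],u[1],1.])
def onz(cam,px,z):
    o,r=ray(cam,px);return o+r*(z-o[2])/r[2]
def proj(cam,P):
    c=env.calibration(cam);T=np.linalg.inv(np.array(c["T"],float))
    return cv2.projectPoints(np.array(P,float).reshape(-1,3),cv2.Rodrigues(T[:3,:3])[0],T[:3,3],np.array(c["K"],float),np.array(c["distortion"],float))[0][:,0]
def snap(cam,name):
    im=env.read_camera(cam);cv2.imwrite("pics/"+name,cv2.cvtColor(im,cv2.COLOR_RGB2BGR));return im
E
python3 - <<'E'
from h import *
np.set_printoptions(precision=3,suppress=True)
for c in("top","side"):
    im=snap(c,c+"0.png"); print(c,env.calibration(c)["T"])
    for n in("neck_rest","plain_block","batten","glue_bottle","parts_jar","rest_horn","rest_top"):
        print(n,[(np.round(q["centre"],1).tolist(),round(q["score"],2)) for q in env.recognise(c,n)[:3]])
print(env.get_state())
E
```

```text
top [[ 0.001 -0.993  0.115  0.497]
 [-1.     0.002  0.022 -0.006]
 [-0.022 -0.115 -0.993  1.314]
 [ 0.     0.     0.     1.   ]]
neck_rest [([316.0, 252.9], 0.86)]
plain_block [([195.5, 268.2], 0.62)]
batten [([290.6, 194.1], 0.71)]
glue_bottle [([138.8, 233.8], 0.98)]
parts_jar [([446.6, 229.6], 0.63), ([315.4, 251.1], 0.52)]
rest_horn [([319.8, 253.2], 0.61), ([282.5, 163.1], 0.25)]
rest_top [([322.9, 251.5], 0.84)]
side [[ 0.988 -0.107  0.113  0.483]
 [-0.154 -0.565  0.811 -1.029]
 [-0.023 -0.818 -0.574  0.845]
 [ 0.     0.     0.     1.   ]]
neck_rest [([238.5, 252.7], 0.83), ([331.8, 233.0], 0.59)]
plain_block [([210.9, 176.7], 0.83), ([290.5, 385.9], 0.36)]
batten [([313.9, 263.5], 0.91)]
glue_bottle [([235.8, 150.6], 0.93), ([290.5, 382.9], 0.5)]
parts_jar [([292.3, 386.3], 0.7), ([332.6, 234.5], 0.42)]
rest_horn [([234.8, 248.6], 0.9)]
rest_top [([238.8, 252.7], 0.78)]
{'clock': 0.8, 'joint_pos': array([-1.301,  0.313,  0.046,  1.304, -0.   ,  1.431]), 'qvel': array([-0.001, -0.   , -0.001, -0.001,  0.001, -0.   ]), 'tau': array([  0.   , -48.039,  29.879,  -0.   ,  -0.   ,  -0.   ]), 'tcp_pos': array([ 0.229, -0.527,  0.248]), 'orientation': array([0.   , 0.979, 0.203, 0.   ]), 'wrist_force': array([ 0.35 , -0.084, -0.381]), 'ft_torque': array([ 0.007, -0.006, -0.083]), 'grip_force': 0.0, 'finger_gap': 0.0856079142518043}
```

View pics/top0.png

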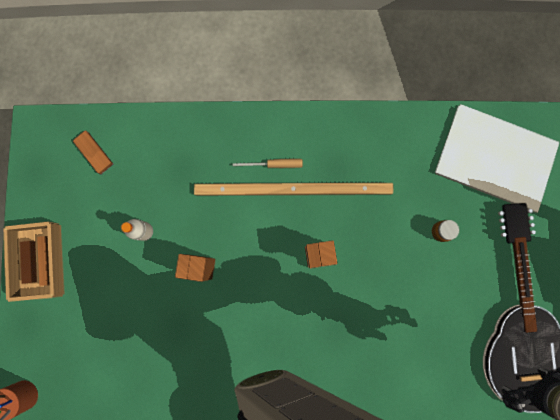

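View pics/side0.png

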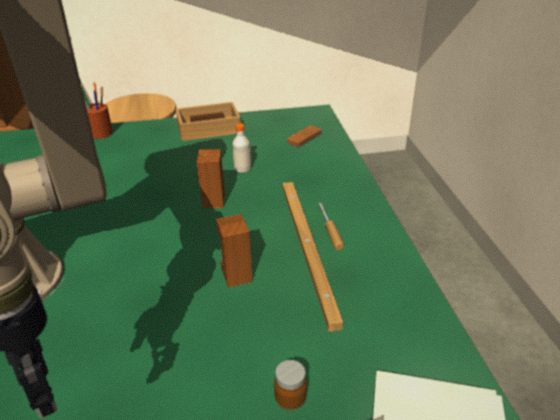

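```bash
python3 - <<'E'
import cv2,numpy as np
t=cv2.imread("pics/top0.png");s=cv2.imread("pics/side0.png")
a=cv2.resize(t[225:300,165:245],(400,375),interpolation=cv2.INTER_CUBIC);b=cv2.resize(t[225:300,285:365],(400,375),interpolation=cv2.INTER_CUBIC)
c=cv2.resize(s[140:215,180:260],(400,220)) if 0 else cv2.resize(s[140:300,180:280],(144,225))
cv2.imwrite("pics/crop0.png",np.hstack([a,b]))
E
```

```text
(no output)
```

View pics/crop0.png

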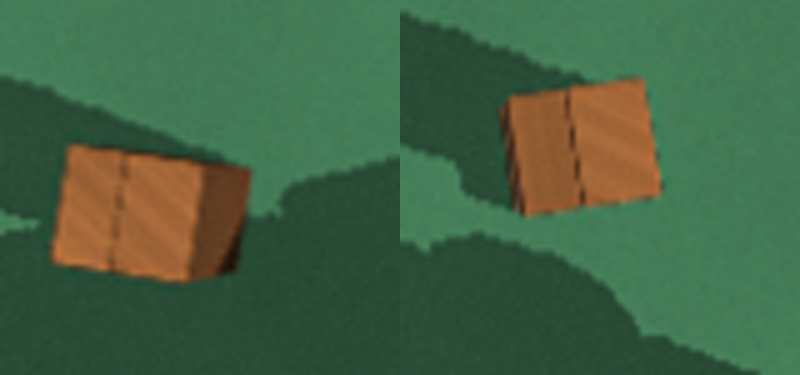

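```bash
python3 - <<'E'
import cv2,numpy as np
t=cv2.imread("pics/top0.png");s=cv2.imread("pics/side0.png")
r=lambda i,w,h:cv2.resize(i,(w,h),interpolation=cv2.INTER_CUBIC)
a=r(t[220:290,125:225],400,280);b=r(t[215:285,250:350],400,280)
c=r(s[140:215,170:277],400,280);d=r(s[205:295,180:308],400,280)
o=np.vstack([np.hstack([a,b]),np.hstack([c,d])]);o=np.clip(o.astype(float)*1.7,0,255).astype(np.uint8)
cv2.imwrite("pics/crop1.png",o)
E
```

```text
(no output)
```

View pics/crop1.png

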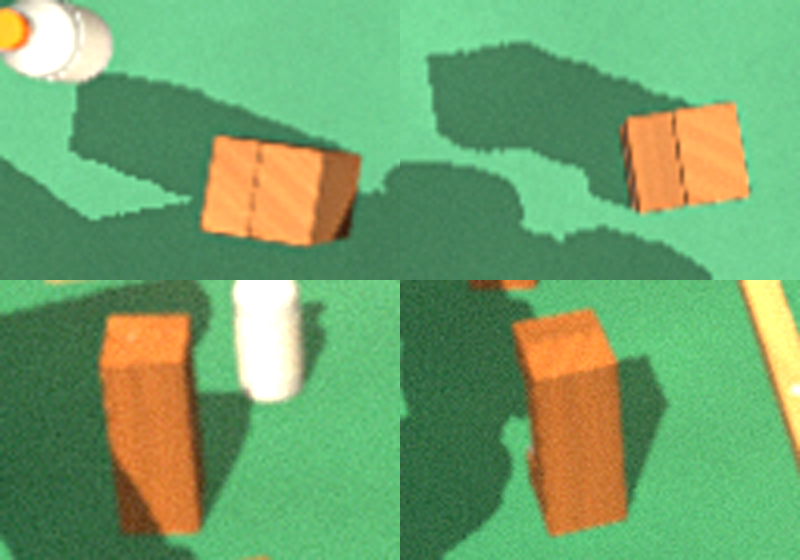

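```bash
python3 - <<'E'
from h import *
np.set_printoptions(precision=4,suppress=True)
pts=[(307,244.6),(334,240.8),(337.4,264),(309.8,268)]
P=np.array([onz("top",p,.15) for p in pts]);print(P,P.mean(0),np.linalg.norm(P-np.roll(P,-1,0),axis=1))
d=(P[0]+P[3]-P[1]-P[2]);print("yaw of +x",np.degrees(np.arctan2(d[1],d[0])))
print("plain",onz("top",((178+205)/2,267),.15))
t=cv2.imread("pics/top0.png");hsv=cv2.cvtColor(t,cv2.COLOR_BGR2HSV)
for x in range(205,390,20): print(x,t[178:201,x,2].tolist())
print("jar",onz("top",(449,230),.07),"bottle base",onz("side",(241,168),0),"jar base side",onz("side",(291,398),0))
E
```

```text
[[ 0.5443 -0.0387  0.15  ]
 [ 0.5537 -0.1062  0.15  ]
 [ 0.496  -0.1141  0.15  ]
 [ 0.4862 -0.0455  0.15  ]] [ 0.52   -0.0761  0.15  ] [0.0682 0.0582 0.0694 0.0585]
yaw of +x 98.05066376613573
plain [0.488  0.2506 0.15  ]
205 [67, 66, 68, 65, 50, 64, 168, 219, 210, 207, 213, 213, 215, 204, 199, 208, 166, 84, 60, 66, 68, 69, 67]
225 [69, 66, 69, 68, 55, 75, 177, 216, 207, 205, 211, 214, 213, 212, 214, 217, 166, 83, 61, 65, 66, 66, 65]
245 [70, 70, 68, 63, 52, 104, 184, 212, 201, 204, 211, 215, 212, 210, 212, 198, 141, 79, 65, 67, 69, 66, 69]
265 [69, 68, 66, 61, 54, 116, 185, 205, 205, 206, 213, 214, 213, 210, 209, 177, 117, 73, 66, 66, 66, 66, 68]
285 [66, 67, 69, 62, 61, 152, 200, 202, 204, 206, 200, 192, 192, 194, 200, 166, 108, 73, 67, 67, 67, 66, 67]
305 [68, 67, 68, 62, 62, 155, 197, 188, 185, 196, 198, 200, 200, 202, 208, 164, 96, 69, 65, 67, 69, 66, 65]
325 [67, 64, 64, 60, 59, 163, 196, 184, 192, 201, 206, 201, 203, 202, 196, 149, 85, 69, 64, 69, 68, 69, 68]
345 [65, 67, 66, 59, 65, 163, 200, 189, 195, 201, 205, 201, 205, 197, 189, 147, 80, 70, 69, 67, 67, 68, 68]
365 [66, 68, 66, 59, 68, 169, 210, 193, 187, 188, 187, 192, 204, 208, 195, 150, 78, 65, 64, 64, 63, 65, 66]
385 [68, 66, 65, 65, 74, 166, 218, 210, 203, 197, 197, 201, 207, 210, 210, 171, 84, 61, 64, 65, 67, 67, 67]
jar [ 0.5858 -0.423   0.07  ] bottle base [0.5856 0.4253 0.    ] jar base side [ 0.589  -0.4295  0.    ]
```

```bash
python3 -m pendant '[[-1,0.04,-0.032,0,0],[-1,0.04,-0.032,0,0],[-1,0.04,-0.032,0,0],[-1,0.04,-0.032,0,0],[-1,0.04,-0.032,0,0],[-1,0.04,-0.032,0,0],[-1,0.04,-0.032,0,0],[-1,0.04,-0.032,0,0]]' 20
python3 -m pendant '[[-1,0.04,-0.032,0,0],[-1,0.04,-0.032,0,0],[-1,0.04,-0.032,0,0],[-1,0.04,-0.032,0,0],[-1,0,0,0,0.14],[-1,0,0,0,0.13],[-1,0,0,0,0]]'
python3 - <<'E'
from h import *
for c in (205,245,285): print(onz("top",(c,194.3-(c-205)/180*.9),0))
f=[onz("top",(c,194.3-(c-205)/180*.9),0) for c in (194,393)];print(f)
b=[onz("top",(c,r),.025) for c,r in((205,183.7),(385,182.7))];print(b)
E
```

```text
clock: 1.8
tcp_pos: [0.4213, -0.1637, 0.2486]
orientation: [0.0, 0.979, 0.203, 0.0]
wrist_force: [0.2, -0.4, -0.2]
finger_gap: 0.0
grip_force: 0.0
clock: 2.68
tcp_pos: [0.5164, 0.0163, 0.2483]
orientation: [0.0, 0.997, 0.071, -0.0]
wrist_force: [-0.7, 0.4, 0.4]
finger_gap: 0.0002
grip_force: 0.0
[0.69458011 0.24911339 0.        ]
[0.69478979 0.13371731 0.        ]
[0.69505031 0.01912575 0.        ]
[array([0.69453145, 0.28104265, 0.        ]), array([ 0.69601272, -0.28932924,  0.        ])]
[array([0.72112128, 0.24491361, 0.025     ]), array([ 0.72252424, -0.2622413 ,  0.025     ])]
```

```bash
python3 -m pendant '[[-1,-0.008,0,0.05,0],[-1,0,0,0.053,0],[-1,0,0.012,0,0],[-1,0,0.012,0,0],[-1,0,0.008,0,0],[-1,0,0.006,0,0],[-1,0,0.006,0,0],[-1,0,0.006,0,0]]'
python3 -m pendant '[[-1,0,0.006,0,0],[-1,0,0.006,0,0],[-1,0,0.006,0,0],[-1,0,0.006,0,0]]'
python3 - <<'E'
from h import *
a=snap("side","side1.png");b=snap("top","t1.png");cv2.imwrite("pics/c2.png",cv2.cvtColor(np.hstack([cv2.resize(a[150:330,150:390],None,fx=1.65,fy=1.65),cv2.resize(b[150:330,230:470],None,fx=1.65,fy=1.65)]),4))
E
```

```text
clock: 3.68
tcp_pos: [0.5156, -0.0349, 0.1456]
orientation: [-0.0, 0.998, 0.07, 0.0]
wrist_force: [0.4, 0.5, -0.2]
finger_gap: -0.0002
grip_force: 0.3
clock: 4.18
tcp_pos: [0.5188, -0.0588, 0.1452]
orientation: [0.0, 0.998, 0.07, -0.0]
wrist_force: [-0.1, 0.8, 0.6]
finger_gap: 0.0001
grip_force: 0.2
```

View pics/c2.png

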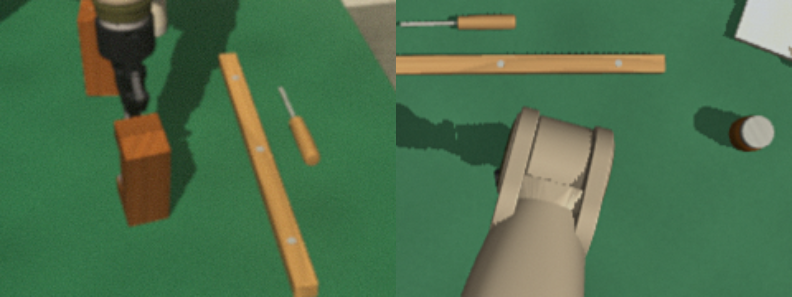

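The picture shows the finger touching the horn and the rest starting to lean away from it; the force is small. I'll keep pushing.

```bash
python3 -m pendant '[[-1,0,0.006,0,0],[-1,0,0.006,0,0],[-1,0,0.006,0,0],[-1,0,0.006,0,0],[-1,0,0.006,0,0],[-1,0,0.006,0,0],[-1,0,0.004,0,0],[-1,0,0,0,0]]'
python3 -m pendant '[[-1,0,0,0,0],[-1,0,0,0,0],[-1,0,0,0,0],[-1,0,0,0,0]]'
python3 - <<'E'
from h import *
a=snap("side","side2.png");b=snap("top","t2.png");cv2.imwrite("pics/c3.png",cv2.cvtColor(np.hstack([cv2.resize(a[150:330,150:390],None,fx=1.65,fy=1.65),cv2.resize(b[150:330,230:470],None,fx=1.65,fy=1.65)]),4))
E
```

```text
clock: 5.28
tcp_pos: [0.5244, -0.0983, 0.1453]
orientation: [0.0, 0.998, 0.07, 0.0]
wrist_force: [0.3, 0.5, 0.1]
finger_gap: 0.0003
grip_force: 0.0
clock: 5.78
tcp_pos: [0.5243, -0.0979, 0.1453]
orientation: [0.0, 0.998, 0.07, 0.0]
wrist_force: [-0.4, -0.5, -0.7]
finger_gap: 0.0001
grip_force: 0.0
```

View pics/c3.png

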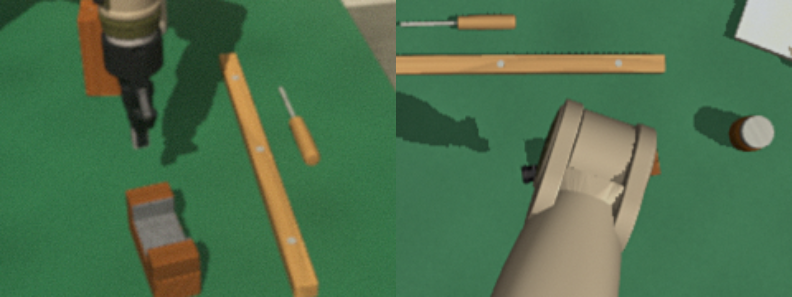

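```bash
python3 -m pendant '[[-1,0,0,-0.05,0],[-1,0,0,-0.03,0],[-1,-0.05,0,0,0],[-1,-0.05,0,0,0],[-1,-0.03,0,0,0],[-1,0,0,0,0]]'
python3 - <<'E'
from h import *
a=snap("side","side3.png");cv2.imwrite("pics/c4.png",cv2.cvtColor(cv2.resize(a[240:340,200:320],None,fx=6,fy=6,interpolation=2),4))
E
```

```text
clock: 6.62
tcp_pos: [0.394, -0.116, 0.2256]
orientation: [0.0, 0.998, 0.069, 0.0]
wrist_force: [-0.3, 0.1, 0.5]
finger_gap: 0.0001
grip_force: 0.0
```

View pics/c4.png

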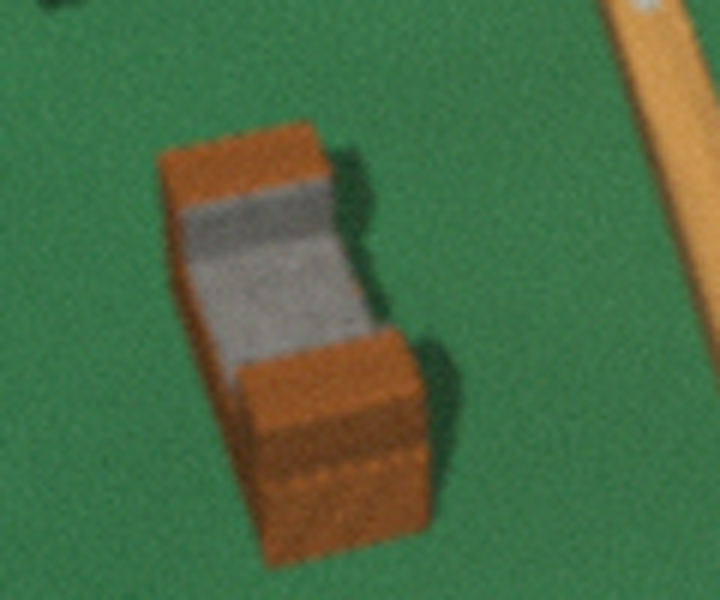

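```bash
python3 - <<'E'
from h import *
np.set_printoptions(precision=4,suppress=True)
g=lambda x,y,z:onz("side",(200+x/6,240+y/6),z)
A=[g(158,155,.07),g(310,122,.07),g(422,393,.07),g(256,437,.07)];print(np.array(A));A=np.array(A)
print(np.linalg.norm(A-np.roll(A,-1,0),axis=1),A.mean(0),g(268,567,0),g(428,528,0))
d=A[2]+A[3]-A[0]-A[1];print(np.degrees(np.arctan2(d[1],d[0])))
E
```

```text
[[ 0.4997 -0.1196  0.07  ]
 [ 0.5577 -0.111   0.07  ]
 [ 0.5781 -0.2586  0.07  ]
 [ 0.5204 -0.269   0.07  ]]
[0.0586 0.149  0.0586 0.1509] [ 0.539  -0.1896  0.07  ] [ 0.5214 -0.2627  0.    ] [ 0.579  -0.2548 -0.    ]
-82.13016197099341
```

```bash
python3 -m pendant '[[1,0,0,0,0.135],[1,0.025,0.038,0,0],[1,0.025,0.038,0,0],[1,0,0,0.049,0],[1,0,0,0.049,0],[1,0,0,0.049,0],[1,0,0,0.049,0],[1,0,0,0,0]]'
python3 - <<'E'
from h import *
snap("side","side4.png")
E
```

```text
clock: 7.68
tcp_pos: [0.4439, -0.19, 0.0259]
orientation: [-0.002, 1.0, 0.003, -0.003]
wrist_force: [-0.7, 0.7, 0.9]
finger_gap: 0.0858
grip_force: 0.0
```

View pics/side4.png

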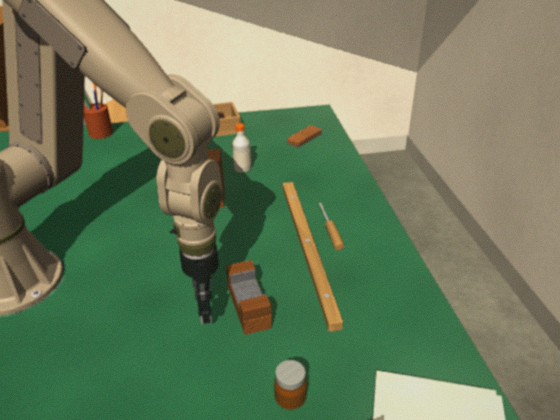

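The gripper is open and low at the robot side of the rest, clear of everything. I'll push along +x.

```bash
python3 -m pendant '[[1,0.015,0,-0.002,0],[1,0.015,0,0,0],[1,0.01,0,0,0],[1,0.008,0,0,0],[1,0.008,0,0,0],[1,0.008,0,0,0],[1,0.008,0,0,0],[1,0.008,0,0,0]]'
python3 -m pendant '[[1,0.01,0,0,0],[1,0.01,0,0,0],[1,0.01,0,0,0],[1,0.01,0,0,0],[1,0.01,0,0,0],[1,0.01,0,0,0],[1,0.01,0,0,0],[1,0.008,0,0,0]]'
python3 - <<'E'
from h import *
a=snap("side","side5.png");cv2.imwrite("pics/c6.png",cv2.cvtColor(cv2.resize(a[220:340,190:350],None,fx=5,fy=5,interpolation=2),4))
E
```

```text
clock: 8.72
tcp_pos: [0.5263, -0.1916, 0.0313]
orientation: [0.0, 1.0, 0.002, -0.0]
wrist_force: [-3.6, 0.0, 2.5]
finger_gap: 0.0853
grip_force: 0.0
clock: 9.72
tcp_pos: [0.6047, -0.1911, 0.0313]
orientation: [0.0, 1.0, 0.002, 0.0]
wrist_force: [-3.6, 0.5, 3.1]
finger_gap: 0.0854
grip_force: 0.0
```

View pics/c6.png

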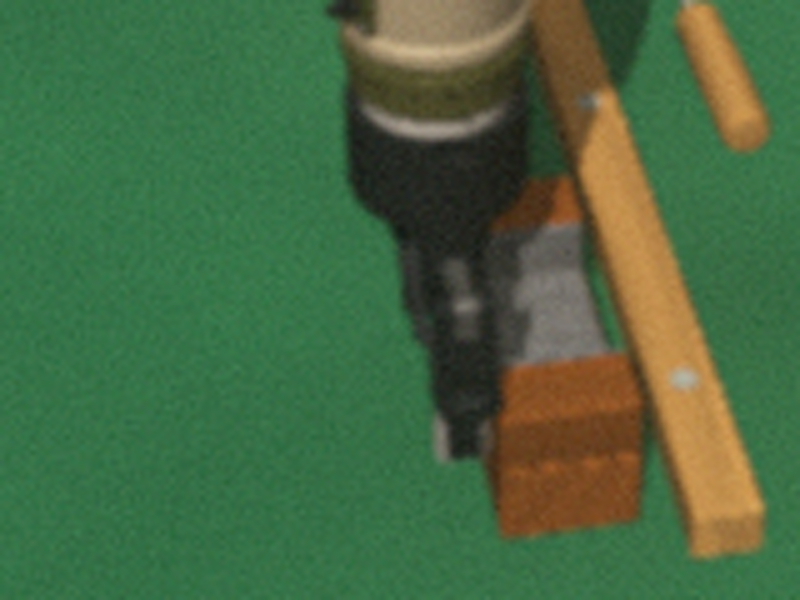

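The rest is square to the batten, about 15 mm short of it. I'll go on in small steps and watch the force.

```bash
python3 -m pendant '[[1,0.004,0,0,0],[1,0.004,0,0,0],[1,0.003,0,0,0],[1,0.002,0,0,0],[1,0,0,0,0]]'
python3 -m pendant '[[1,0.001,0,0,0],[1,0.001,0,0,0],[1,0.001,0,0,0]]'
python3 -m pendant '[[1,0.001,0,0,0],[1,0.001,0,0,0]]'
```

```text
clock: 10.4
tcp_pos: [0.6173, -0.1911, 0.0313]
orientation: [0.0, 1.0, 0.002, 0.0]
wrist_force: [-2.5, -0.3, 3.0]
finger_gap: 0.0856
grip_force: 0.0
clock: 10.78
tcp_pos: [0.6199, -0.191, 0.0313]
orientation: [0.0, 1.0, 0.002, -0.0]
wrist_force: [-3.0, -0.1, 3.5]
finger_gap: 0.0852
grip_force: 0.0
clock: 11.02
tcp_pos: [0.6211, -0.191, 0.0314]
orientation: [0.0, 1.0, 0.002, -0.001]
wrist_force: [-8.5, 1.1, 8.1]
finger_gap: 0.0854
grip_force: 0.0
```

```bash
python3 -m pendant '[[1,0.001,0,0,0],[1,0,0,0,0]]'
python3 -m pendant '[[1,0.0005,0,0,0],[1,0,0,0,0]]'
```

```text
clock: 11.28
tcp_pos: [0.6211, -0.1909, 0.0314]
orientation: [0.0, 1.0, 0.002, -0.002]
wrist_force: [-10.1, 0.2, 8.2]
finger_gap: 0.0855
grip_force: 0.0
clock: 11.52
tcp_pos: [0.6212, -0.1909, 0.0314]
orientation: [-0.0, 1.0, 0.002, -0.002]
wrist_force: [-11.7, 0.3, 9.0]
finger_gap: 0.0854
grip_force: 0.0
```

```bash
python3 -m pendant '[[1,0.001,0,0,0],[1,0,0,0,0],[1,-0.004,0,0,0],[1,-0.01,0,0,0],[1,-0.03,0,0,0],[1,-0.05,0,0,0],[1,-0.04,0,0,0],[1,0,0,0,0]]'
python3 - <<'E'
from h import *
a=snap("side","side6.png");b=snap("top","t6.png")
cv2.imwrite("pics/c7.png",cv2.cvtColor(np.hstack([cv2.resize(a[230:340,200:300+50],(480,352),interpolation=2),cv2.resize(b[150:260,290:390],(320,352),interpolation=2)]),4))
E
```

```text
clock: 12.52
tcp_pos: [0.487, -0.1906, 0.0307]
orientation: [-0.001, 1.0, 0.002, -0.001]
wrist_force: [0.3, -0.0, 0.3]
finger_gap: 0.0856
grip_force: 0.0
```

View pics/c7.png

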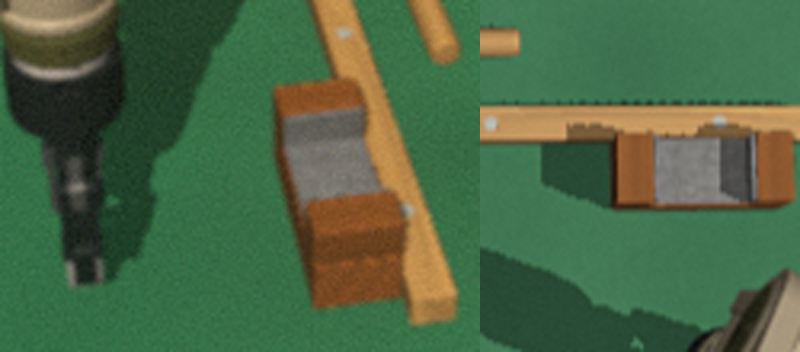

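The rest lies scoop up with its long side flush against the batten in both views. The gripper is about 13 cm clear of it.

```bash
python3 -c "
from workcell import env
print(env.hand_in())"
```

```text
the job is handed in; nothing more can be done
None
```

The neck rest was tipped over scoop up and pushed flush against the batten, nothing else was touched, and the job was handed in at about 12.6 s; `env.hand_in()` gave no verdict.

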